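# Clear the cutting plate, then index the lamp filter three clicks and hold

## Task

Get the solar-cell bench ready for a reading: with the orange scraper block, push all three glass offcuts off the black cutting plate into its blue catch tray (they are sharp, so never touch them with the fingers), and stand the scraper back upright on the bench. Then grip the red knob of the grey filter selector and turn it clockwise from its home position, feeling three clicks, to the third stop without going over to the fourth. Finish while still gripping the knob there, and leave the bottle, the reference cell and the screwdriver alone.

Things in the scene. Friction and masses are not known exactly. Their poses are not given: they have to be found in the camera images.
- plate: Fixed cutting plate with catch tray. Origin: centre of the plate's underside, z up. Black-topped plate 170 (x) by 130 (y) mm, flat top 30 mm above the bench, no rim. Blue tray joins the plate's +x edge: x = 85 to 190, y = -75 to 75 mm, walls 4 mm, floor 4 mm above the bench, side walls 24 mm high (below the plate top), far wall 40 mm. Push along +x to drop things into it.
- chip1: Glass offcut, pale green block 22 x 18 x 10 mm, 10 g, lying loose on the plate at first; origin at the centre of its underside. The three lie one behind the other along the plate's x (near x = -26, +8 and +42 mm), each at most 20 mm off the plate's centre line, at any yaw.
- chip2: Glass offcut, pale green block 22 x 18 x 10 mm, 10 g, lying loose on the plate at first; origin at the centre of its underside. The three lie one behind the other along the plate's x (near x = -26, +8 and +42 mm), each at most 20 mm off the plate's centre line, at any yaw.
- chip3: Glass offcut, pale green block 22 x 18 x 10 mm, 10 g, lying loose on the plate at first; origin at the centre of its underside. The three lie one behind the other along the plate's x (near x = -26, +8 and +42 mm), each at most 20 mm off the plate's centre line, at any yaw.
- scraper: Loose scraper block, about 180 g, standing upright on the bench. Origin: centre of its underside, z up. Orange foot with rubber sole, 24 mm thick (x), 100 wide (y), 32 high. Wooden handle on it: 24 mm thick (x), 60 wide (y), from 32 to 87 mm above the underside; grip it across x, about 60 mm above the underside. Push with the wide side of the foot.
- selector: Filter selector, fixed grey housing 110 x 110 mm, 58 mm high, black lens barrel (48 mm across, 22 long) on its +x side. Origin: centre of its underside, z up. The red indexing knob stands on its top at x = y = 0. On the dial a green dot at the selector's +x marks home; white dots clockwise of it, every 24 degrees, mark stops 1 to 5.
- knob (a joint): Angle of the red knob, rad: 0 at home (its start), growing clockwise seen from above. It clicks into a stop every 0.419 rad (24 degrees): third stop 1.257; it can turn on to 2.2. Leaving a stop, a moment rising to about 0.25 N m resists until half way (0.21 rad), then about 0.1 N m pulls the knob on into the next stop, where it passes zero and resists again.
- knob_grip (a point): On the knob's axis at grip height, 89 mm above the bench; turns with the knob: x runs along its bar to the end with the white pointer (at home, the selector's x). Bar 50 mm long (x), 14 mm thick (y), top 101 mm above the bench, on a round skirt 52 mm across whose top is 69 mm above the bench. Grip it across its thickness.
- bottle: Bystander: small amber bottle, 44 mm across, 100 mm high, loose; origin under its centre.
- refcell: Bystander: reference cell, dark block 60 x 60 x 16 mm, loose; origin under its centre.
- driver: Bystander: yellow screwdriver 170 mm long lying on the bench; origin under its middle.

How it is judged (in metres and radians):
On the way, in this order (a step that is already met when the one before it is completed fails the run):
1. all three offcuts have been pushed into the catch tray while the knob is still at home (x of chip1 in the frame of plate between 0.085 and 0.19 m and y of chip1 in the frame of plate between -0.073 and 0.073 m and z of each of chip1, chip2, chip3 in the frame of plate below 0.026 m and x of chip2 in the frame of plate between 0.085 and 0.19 m and y of chip2 in the frame of plate between -0.073 and 0.073 m and x of chip3 in the frame of plate between 0.085 and 0.19 m and y of chip3 in the frame of plate between -0.073 and 0.073 m and value of joint knob below 0.21 rad), for 0.2 s.
2. the scraper stands on the bench, let go (height (world z) of scraper below 0.003 m and angle between scraper's own z axis and vertical below 0.2 rad and contact force between the fingers and scraper below 0.2 N), for 0.2 s.
3. the knob is gripped at its third stop (value of joint knob between 1.137 and 1.377 rad and contact force between the fingers and selector above 4 N and distance between the grasp point and knob_grip below 0.025 m), for 0.3 s.
At the end, for the whole second after the job is handed in: All three offcuts lie in the blue tray, the scraper stands upright on the bench (underside within 3 mm of it, tilt under 0.2 rad) and is let go, and the fingers grip the knob bar (over 4 N, grasp point within 25 mm of knob_grip) with the knob at rest within 0.12 rad of its third stop (1.257 rad) (all of step 2 and all of step 3 and x of chip1 in the frame of plate between 0.085 and 0.19 m and y of chip1 in the frame of plate between -0.073 and 0.073 m and z of each of chip1, chip2, chip3 in the frame of plate below 0.026 m and x of chip2 in the frame of plate between 0.085 and 0.19 m and y of chip2 in the frame of plate between -0.073 and 0.073 m and x of chip3 in the frame of plate between 0.085 and 0.19 m and y of chip3 in the frame of plate between -0.073 and 0.073 m and velocity of joint knob between -0.1 and 0.1 rad/s); the arm keeps its last pose, push and grip.
It fails at once if a finger touched a glass offcut (contact force between the fingers and chip1 above 0.5 N or contact force between the fingers and chip2 above 0.5 N or contact force between the fingers and chip3 above 0.5 N).
It fails at once if the knob went over the hump towards the fourth stop (value of joint knob above 1.48 rad).
It fails at once if a bystander was moved more than 30 mm (distance of any of bottle, refcell, driver from where it was at the start of the episode above 0.03 m).
It also fails if it takes over 72 s, if anything falls off the work surface, if the arm or the gripper's body presses on something with over 40 N, if the wrist force passes 120 N, or if a joint passes its speed limit or range.

## Robot

A 6-joint arm with a two-finger parallel gripper is mounted at the origin on the work surface. World frame = base frame: x ahead of the robot, y to its left, z up, the work surface at z = 0. Lengths are in m, angles in degrees, forces in N, time in s.
With the tool pointing down it reaches from about 0.4 to 0.825 m from the base axis. Payload 7 kg.
Tool frame: the origin (TCP) lies on the centre line of the jaws, within the pads' length; the fingertips stand r.tip_reach ahead of it and the grasp point (between the pads) is the TCP (r.tip_reach is the distance from the TCP to the fingertips, in m); z points along the fingers, y is the line along which they close (so a half turn about z gives the same grasp; the last joint's range is limited). The gripper opens to 88 mm and grips with 3 to 60 N. Pads are 19 mm wide; open, the fingers measure 130 mm over their backs; the gripper's body (78 mm by 193 mm) begins 47 mm behind the grasp point.
Start: joints at [90.648, 20.546, 0.682, 0, -70.136, -16.507], TCP at [0.184, 0.649, 0.246] pointing down, gripper open.
Joint ranges: [-176.03, 176.03], [-82.01, 121.73], [-58.28, 71.71], [-173.87, 95.51], [-174.79, -0.11], [-173.66, 173.66]. Speed limits (degrees/s): [136.94, 136.94, 172.46, 180, 180, 180].

## Interface

Orientations are given as [roll, pitch, yaw] about the fixed x, y, z axes, in that order (R = Rz(yaw) Ry(pitch) Rx(roll)).
In Python, from plant import sensors, cams, r gives the robot as it stands.
- The arm moves only by the tool drive_tool, never from a script. Its argument "rows" is a list of rows, each an object of numbers: "fingers": the gripper's target within -1 to 1 (fully open at 1, half-way at 0, shut at -1); "x", "y", "z": the shift along the tool's x, y, z in m; "spin": the turn about the tool's z in rad. A call has 1 to 10 rows; each row is the pose to reach, as a shift and turn from the pose commanded when the call began, along the tool's axes at that moment; what a row does not reach only later rows make up. A row lasts 1/8 s, in which the tool goes at most 62.5 mm and 10.7 degrees, less where a joint would pass 70% of its speed; a pose out of reach is approached as far as the arm can. A call with a gripper value outside its range is refused whole. The fingers move at their own pace and stop on an object; "newtons" is the grip in N (left out, the last holds). Time passes only in rows, so rows that repeat a pose let the fingers close. It gives the time, the measured TCP pose, the force, the opening and the grip force at its end, in the units of the state.
- sensors.get_state(): the state, without advancing time (a new reading comes with each control period).
- cams.capture(name): name is "side" or "top"; returns a dict with "pixels" (420x560x3 uint8, red, green, blue), "intrinsics" (3x3 intrinsics, pixels), "eye" and "orientation" of the camera in the world. Camera axes: x right, y up, looking along -z (the intrinsics and any distortion apply to the point x, -y, -z); pixel columns grow to the right and rows downward; lengths in m; the calibration is good to about 2 mm. A picture is of the moment at which its call begins. There is no depth.
- r.close_job(): hands the job in; it is judged then, once.
The state is a dict: "time_s": time; "joints": joint angles; "qd": joint speeds; "joint_torque": joint torques, N m; "tcp_pos": TCP position; "eef_rot": TCP orientation; "contact_force": force on the tool from outside, world axes, zero at the start; "moment": the same for the moment, N m; "gripper_width": finger opening in m; "gripper_force": force on a finger pad.
Only numpy, scipy, OpenCV 4.12 (cv2) and the standard library are available. Lean on these libraries where they do the work, as an engineer would, in place of code of your own. Each camera call takes 0.05 s, during which the arm holds its last target. There are 200 camera calls.

## Working session

There is one attempt and no reset: what is moved stays moved. The work goes in short steps, Python scripts to look and compute and a tool call to move; the robot and the scene stay as the last step left them, time stands still between calls to the robot, and variables do not carry over. Pictures are saved under pics/ and viewed, at most 11 in all, crops included, and the job is handed in when it is done.

Besides the shell and the picture viewer there is one more tool, called after "Call:" as name(argument=value, ...) on one line, values as JSON. drive_tool: Moves the arm, as the interface text tells. Its arguments: {"type":"object","properties":{"rows":{"type":"array"},"newtons":{"type":"number"}},"required":["rows"]}

```bash
ls; mkdir -p pics
python3 - <<'E'
from plant import sensors,cams,r
import cv2,numpy as np
print(sensors.get_state(), r.tip_reach)
for n in("top","side"):
    c=cams.capture(n); cv2.imwrite(f"pics/{n}0.png",c["pixels"][:,:,::-1])
    print(n,c["intrinsics"],c["eye"],c["orientation"],c.keys())
E
```

```text
pics
{'time_s': 0.0, 'joints': array([ 9.06484330e+01,  2.05901209e+01,  6.33243084e-01, -1.64187499e-02,
       -7.01373236e+01, -1.65070778e+01]), 'qd': array([ 0.01269514,  0.08386628,  0.04991421,  0.01563081,  0.04850352,
       -0.03674034]), 'joint_torque': array([-4.73323835e-04, -5.82711017e+01,  2.93048537e+01,  6.99741796e+00,
        7.01118741e-03, -1.57665850e-04]), 'tcp_pos': array([0.18437196, 0.64885058, 0.24464512]), 'eef_rot': array([ 1.79905295e+02, -1.19693007e-02, -1.58642261e+01]), 'contact_force': array([ 0.7754073 ,  0.15898591, -0.28071065]), 'moment': array([-0.02651552, -0.00809667, -0.04526639]), 'gripper_force': 0.0, 'gripper_width': 0.08762707892087623} 0.019
top [[458.63883252   0.         277.44058207]
 [  0.         458.63883252 204.32844151]
 [  0.           0.           1.        ]] [0.41846141 0.00464179 1.02247652] [ 10.98113272  -0.55292226 -90.07912853] dict_keys(['pixels', 'intrinsics', 'eye', 'orientation'])
side [[385.02901223   0.         281.31036222]
 [  0.         385.02901223 205.82684691]
 [  0.           0.           1.        ]] [0.32503293 0.54658281 0.52609521] [  53.63273556    1.06831721 -150.91966416] dict_keys(['pixels', 'intrinsics', 'eye', 'orientation'])
```

View pics/top0.png

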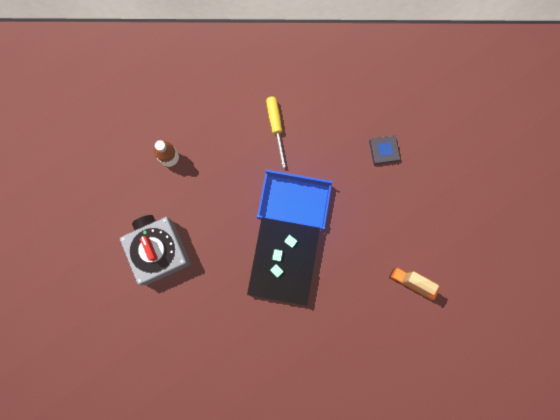

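View pics/side0.png

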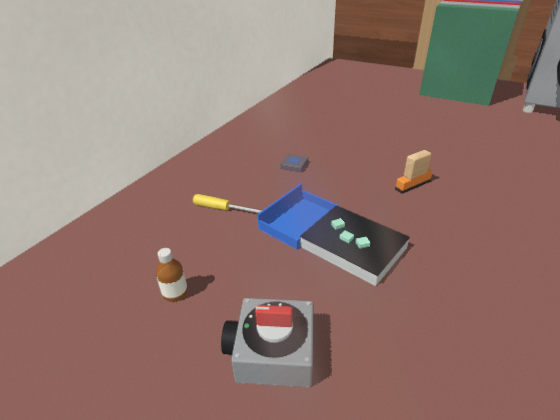

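Top view: selector (153,250) with knob pointing up-left, plate (287,260) with the chips at (291,241), (277,255), (277,271), tray above it at (297,200), scraper (416,284), bottle (166,153), driver (278,130), refcell (385,150). The side view shows the same layout with the scraper upright at (415,172).

```bash
cat > h.py <<'E'
import numpy as np,cv2
from scipy.spatial.transform import Rotation as Ro
from plant import sensors,cams,r
def cast(c,uv,z):
    uv=np.atleast_2d(uv).astype(float);K=c["intrinsics"]
    d=np.c_[(uv[:,0]-K[0,2])/K[0,0],-(uv[:,1]-K[1,2])/K[1,1],-np.ones(len(uv))]
    d=Ro.from_euler("xyz",c["orientation"],degrees=True).apply(d);e=np.array(c["eye"])
    return e+d*((z-e[2])/d[:,2])[:,None]
def blobs(m,amin=5):
    n,l,s,ce=cv2.connectedComponentsWithStats(m.astype(np.uint8))
    return [(s[i,4],ce[i],l==i) for i in range(1,n) if s[i,4]>=amin]
def rect(c,m,z):
    v,u=np.nonzero(m); P=cast(c,np.c_[u,v],z)[:,:2]
    return cv2.minAreaRect((P*1000).astype(np.float32))
def hsv(c): return [x.astype(int) for x in cv2.split(cv2.cvtColor(c["pixels"],cv2.COLOR_RGB2HSV))]
E
python3 - <<'E'
from h import *
for n in("top","side"):
    c=cams.capture(n);H,S,V=hsv(c)
    ms={"chip":((H>60)&(H<90)&(S>30)&(V>140),.04,20),"green":((H>50)&(H<75)&(S>150)&(V>80),.058,2),
    "orange":((H>5)&(H<14)&(S>200)&(V>170),.03,15),"wood":((H>10)&(H<22)&(S>60)&(S<190)&(V>150),.087,40),
    "red":(((H<5)|(H>175))&(S>190)&(V>150),.101,20),"blue":((H>108)&(H<125)&(S>150)&(V>90),.02,200),
    "black":((V<35),.03,800),"white":((S<40)&(V>170),.0585,2)}
    for k,(m,z,a) in ms.items():
        m=m.copy()
        m[:40]=0
        if n=="side": m[:140]=0; m[:,:150]&= (k!="white")
        for A,ce,mm in blobs(m,a)[:14]:
            R=rect(c,mm,z);print(n,k,A,ce.round(1),cast(c,ce,z)[0,:2].round(4),[np.round(x,1) for x in R])
E
```

```text
top chip 93 [290.5 240.9] [ 0.5291 -0.0331] [array([529.2, -32.5]), array([23.6, 19.5]), np.float64(52.8)]
top chip 79 [277.1 254.8] [ 0.4992 -0.0042] [array([499.6,  -3.5]), array([18.8, 23. ]), np.float64(78.5)]
top chip 77 [276.6 270.3] [ 0.4664 -0.0032] [array([466.5,  -2.4]), array([22.5, 18. ]), np.float64(45.1)]
top wood 55 [270.1 111.2] [0.8051 0.011 ] [array([797.9,   8.9]), array([84.6, 21.8]), np.float64(0.2)]
top wood 479 [416.3 280.9] [ 0.4426 -0.2846] [array([ 444.8, -283.5]), array([93.1, 30.1]), np.float64(66.4)]
top blue 3186 [294.8 199.1] [ 0.6248 -0.044 ] [array([625. , -43.6]), array([150.4, 110.6]), np.float64(79.5)]
top white 84 [280.3 150.2] [ 0.7264 -0.0115] [array([727.2, -11.3]), array([78.7,  5.3]), np.float64(10.2)]
top white 79 [159.5 145.1] [0.7376 0.2533] [array([736.8, 253.2]), array([20.8, 19.7]), np.float64(2.6)]
top white 903 [150.7 249.3] [0.5093 0.2607] [array([509.1, 258.9]), array([105.8, 107. ]), np.float64(24.9)]
top white 5 [152.4 230.2] [0.5497 0.2593] [array([550.1, 259.1]), array([4.4, 2.1]), np.float64(2.9)]
top white 4 [160.5 231.5] [0.5
[... 2469 characters left out ...]
951] [array([484.6, 195.4]), array([4.6, 3.8]), np.float64(28.2)]
side white 2 [268.5 304. ] [0.5361 0.2252] [array([536.1, 225.2]), array([1.5, 0. ]), np.float64(-151.8)]
side white 26 [261.5 307.5] [0.542  0.2358] [array([541.9, 234.7]), array([18.4,  3.8]), np.float64(28.2)]
side white 4 [250.5 315.5] [0.5487 0.2561] [array([548.7, 256.1]), array([1.5, 1.9]), np.float64(32.7)]
side white 390 [272.8 332.1] [0.5052 0.2652] [array([503.8, 266.9]), array([49.4, 24.8]), np.float64(24.3)]
side white 17 [236.5 354.8] [0.5304 0.3193] [array([530.8, 319.5]), array([6.8, 4.2]), np.float64(79.6)]
side white 14 [306.5 358.7] [0.4451 0.2797] [array([445.2, 279.5]), array([4. , 4.5]), np.float64(26.2)]
```

Run:
```python
from h import *
D=np.array([[.5497,.2593],[.5469,.2421],[.5363,.2290],[.5215,.2199],[.5048,.2182]])
A=np.c_[2*D,np.ones(5)];s=np.linalg.lstsq(A,(D**2).sum(1),rcond=None)[0];print("dialc",s[:2],np.sqrt(s[2]+s[0]**2+s[1]**2),np.degrees(np.arctan2(D[:,1]-s[1],D[:,0]-s[0])))
c=cams.capture("top");H,S,V=hsv(c)
for p in [(149,250),(147,244),(400,275),(420,284),(433,296),(270,250),(145,232),(252,290),(145,222),(155,270)]: print(p,H[p[1],p[0]],S[p[1],p[0]],V[p[1],p[0]])
yy,xx=np.mgrid[:420,:560]
sel=(xx>110)&(xx<195)&(yy>205)&(yy<290)
sc=(xx>380)&(xx<450)&(yy>260)&(yy<305)
pl=(xx>240)&(xx<330)&(yy>210)&(yy<310)
for k,m,z in[("red",sel&((H<6)|(H>174))&(S>215)&(V>130),.101),("greendot",sel&(H>45)&(H<80)&(S>100),.0585),("grey",sel&(S<60)&(V>60),.058),
 ("foot",sc&(H<=12)&(S>220)&(V>170),.032),("wood",sc&(H>11)&(S<200)&(V>120),.087),("plate",pl&(V<45),.03)]:
    for A,ce,mm in blobs(m,4)[:5]: print(k,A,ce.round(1),cast(c,ce,z)[0,:2].round(4),[np.round(x,1) for x in rect(c,mm,z)])
o=c["pixels"][:,:,::-1]
cv2.imwrite("pics/crop1.png",np.hstack([cv2.resize(o[205:290,110:195],None,fx=4.6,fy=4.6,interpolation=2),cv2.resize(o[245:330,370:455],None,fx=4.6,fy=4.6,interpolation=2)]))
```

```text
dialc [0.50919    0.25873871] 0.04069950912632963 [  0.79381011 -23.80842383 -47.64750251 -72.41389699 -96.18056575]
(149, 250) 1 177 248
(147, 244) 1 175 248
(400, 275) 16 167 254
(420, 284) 17 95 243
(433, 296) 10 185 179
(270, 250) 128 36 56
(145, 232) 66 118 212
(252, 290) 0 28 55
(145, 222) 0 46 55
(155, 270) 171 27 65
greendot 7 [144.3 232. ] [0.5459 0.2762] [array([545.8, 276.8]), array([4.4, 4.2]), np.float64(3.1)]
grey 2780 [154.2 250.3] [0.5074 0.2535] [array([515.5, 257. ]), array([136.2, 117. ]), np.float64(24.8)]
wood 591 [416.5 281.6] [ 0.4413 -0.2851] [array([ 443.3, -283.4]), array([90.3, 30.4]), np.float64(61.7)]
plate 5 [282.2 259.6] [ 0.4898 -0.0153] [array([490. , -15.9]), array([2.2, 6.4]), np.float64(89.8)]
plate 17 [282.3 274.6] [ 0.4577 -0.0154] [array([457.5, -15.4]), array([ 4.3, 16.9]), np.float64(50.9)]
```

View pics/crop1.png

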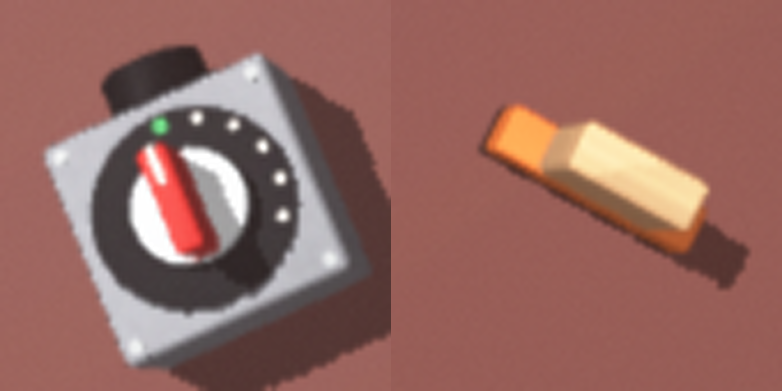

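The crop shows the knob at home pointing at the green dot, the five white stop dots clockwise of it, and the scraper's handle top face with crop corners about (592,122),(708,188),(690,230),(575,165). I still need the plate pose and a finer scraper pose.

Run:
```python
from h import *
c=cams.capture("top");H,S,V=hsv(c)
f=lambda p:[370+(p[0]-391)/4.6-.4,245+p[1]/4.6-.4]
Q=cast(c,[f(p) for p in[(592,122),(708,188),(690,230),(575,165)]],.087)[:,:2];print("woodtop",Q.round(4),Q.mean(0))
d=Q[1]-Q[0]+Q[2]-Q[3];print("ydir",np.degrees(np.arctan2(d[1],d[0])))
F=cast(c,[f(p) for p in[(513,103),(550,125)]],.032);print("foot top edge",F[:,:2].round(4))
F=cast(c,[f(p) for p in[(487,152),(688,252)]],.0);print("foot bottom edge",F[:,:2].round(4))
yy,xx=np.mgrid[:420,:560]
pl=(xx>240)&(xx<335)&(yy>210)&(yy<310)
m=pl&(V<75)&(S<80); m=cv2.morphologyEx(m.astype(np.uint8),cv2.MORPH_CLOSE,np.ones((13,13)))
for A,ce,mm in blobs(m,300): print("plate",A,cast(c,ce,.03)[0,:2].round(4),rect(c,mm,.03), cv2.boxPoints(rect(c,mm,.03)))
m=(H>105)&(H<128)&(S>120)&(V>60)
for A,ce,mm in blobs(m,1000):
  print("tray",rect(c,mm,.03),cv2.boxPoints(rect(c,mm,.024)))
o=c["pixels"][:,:,::-1]; s=cams.capture("side")["pixels"][:,:,::-1]
cv2.imwrite("pics/crop2.png",np.hstack([cv2.resize(o[165:310,240:340],None,fx=4,fy=4,interpolation=2),cv2.resize(s[130:275,375:475],None,fx=4,fy=4,interpolation=2)]))
```

```text
woodtop [[ 0.4622 -0.2798]
 [ 0.4335 -0.3291]
 [ 0.4155 -0.32  ]
 [ 0.4435 -0.2712]] [ 0.43870342 -0.29999959]
ydir -120.05573719785592
foot top edge [[ 0.4736 -0.26  ]
 [ 0.4634 -0.2768]]
foot bottom edge [[ 0.4521 -0.2548]
 [ 0.4049 -0.3485]]
plate 4701 [ 0.4846 -0.0187] ((486.80126953125, -18.873207092285156), (130.38760375976562, 168.30120849609375), 79.7611083984375) [[392.40237  -68.07081 ]
 [558.02344  -97.98681 ]
 [581.2002    30.324394]
 [415.5791    60.240395]]
tray ((622.7770385742188, -42.755638122558594), (149.6241455078125, 110.8497085571289), 79.79345703125) [[ 555.79803  -107.235   ]
 [ 665.55316  -126.996   ]
 [ 692.2264     21.150635]
 [ 582.47125    40.911636]]
```

View pics/crop2.png

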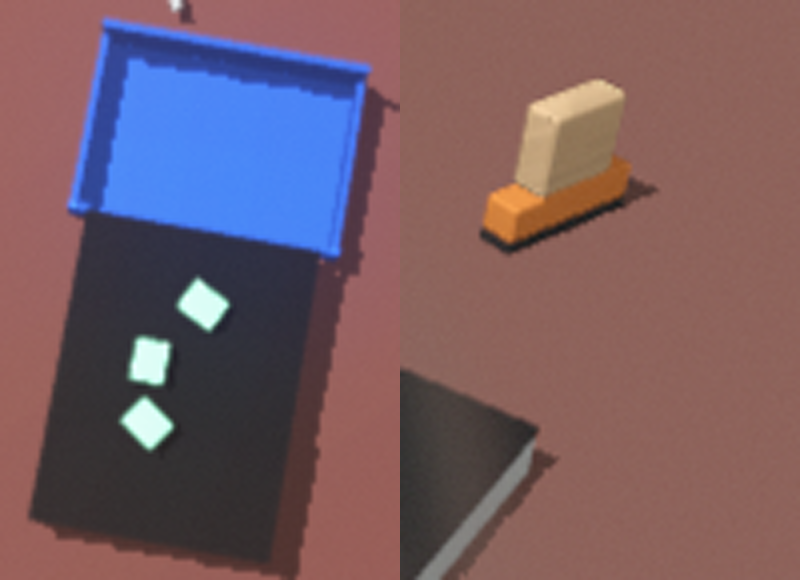

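Plate is at (0.488,-0.019), yaw -10.2°. The scraper is at about (0.4385,-0.2995) with its blade line at 61°, and the selector is at (0.509,0.259), yaw 24.3°. I'll move towards the scraper.

Call:
drive_tool(rows=[{"x":0.05,"y":0.031,"spin":0.1,"fingers":1},{"x":0.1,"y":0.062,"spin":0.2,"fingers":1},{"x":0.15,"y":0.094,"spin":0.3,"fingers":1},{"x":0.2,"y":0.125,"spin":0.4,"fingers":1},{"x":0.25,"y":0.156,"spin":0.5,"fingers":1},{"x":0.3,"y":0.187,"spin":0.6,"fingers":1},{"x":0.35,"y":0.218,"spin":0.7,"fingers":1},{"x":0.4,"y":0.25,"spin":0.7,"fingers":1}])

```text
invalid input
```

```bash
cat >> h.py <<'E'
def go(x,y,z,yaw,show=True):
    s=sensors.get_state();p=np.array(s["tcp_pos"]);w=s["eef_rot"][2];a=np.radians(w);d=np.array([x,y,z])-p
    sp=-np.radians((yaw-w+180)%360-180)
    print("t",round(s["time_s"],2),"p",p.round(4),"rot",np.round(s["eef_rot"],2),"J",np.round(s["joints"],1),"w",round(s["gripper_width"],4),"gf",round(s["gripper_force"],1),"F",np.round(s["contact_force"],1))
    print("shift x %.4f y %.4f z %.4f spin %.3f"%(d[0]*np.cos(a)+d[1]*np.sin(a),d[0]*np.sin(a)-d[1]*np.cos(a),-d[2],sp))
E
python3 -c "
from h import *
go(.4385,-.2995,.2,-119)"
```

```text
t 0.35 p [0.1845 0.6492 0.2454] rot [179.98  -0.   -15.86] J [ 90.6  20.6   0.7  -0.  -70.1 -16.5] w 0.0876 gf 0.0 F [-0.4 -0.8  0. ]
shift x 0.5037 y 0.8431 z 0.0454 spin 1.800
```

Call:
drive_tool(rows=[{"x":0.05,"y":0.031,"z":0,"spin":0.1,"fingers":1},{"x":0.1,"y":0.062,"z":0,"spin":0.2,"fingers":1},{"x":0.15,"y":0.094,"z":0,"spin":0.3,"fingers":1},{"x":0.2,"y":0.125,"z":0,"spin":0.4,"fingers":1},{"x":0.25,"y":0.156,"z":0,"spin":0.5,"fingers":1},{"x":0.3,"y":0.187,"z":0,"spin":0.6,"fingers":1},{"x":0.35,"y":0.218,"z":0,"spin":0.7,"fingers":1},{"x":0.4,"y":0.25,"z":0,"spin":0.7,"fingers":1}])

```text
time_s: 1.35
tcp_pos: [0.502, 0.298, 0.2459]
eef_rot: [-180.0, 0.0, -56.0]
contact_force: [1.5, 1.0, -0.2]
gripper_width: 0.0881
gripper_force: 0.0
```

```bash
python3 -c "
from h import *
go(.4385,-.2995,.2,-119)"
```

```text
t 1.35 p [0.502  0.298  0.2459] rot [-1.7996e+02  1.0000e-02 -5.6030e+01] J [ 49.9  12.  -11.2   0.  -66.8 -15.9] w 0.0881 gf 0.0 F [ 1.5  1.  -0.2]
shift x 0.4601 y 0.3866 z 0.0459 spin 1.099
```

Call:
drive_tool(rows=[{"x":0.046,"y":0.039,"z":0,"spin":0.11,"fingers":1},{"x":0.092,"y":0.077,"z":0.01,"spin":0.22,"fingers":1},{"x":0.138,"y":0.116,"z":0.02,"spin":0.33,"fingers":1},{"x":0.184,"y":0.155,"z":0.03,"spin":0.44,"fingers":1},{"x":0.23,"y":0.193,"z":0.04,"spin":0.55,"fingers":1},{"x":0.276,"y":0.232,"z":0.046,"spin":0.66,"fingers":1},{"x":0.322,"y":0.271,"z":0.046,"spin":0.77,"fingers":1},{"x":0.368,"y":0.309,"z":0.046,"spin":0.88,"fingers":1},{"x":0.414,"y":0.348,"z":0.046,"spin":0.99,"fingers":1},{"x":0.46,"y":0.387,"z":0.046,"spin":1.1,"fingers":1}])

```text
time_s: 2.6
tcp_pos: [0.4374, -0.3003, 0.2]
eef_rot: [-179.9, 0.0, -119.2]
contact_force: [1.4, 1.0, 0.0]
gripper_width: 0.088
gripper_force: 0.0
```

```bash
python3 -c "
from h import *
go(.4385,-.2995,.063,-119)
c=cams.capture('side');cv2.imwrite('pics/s1.png',cv2.resize(c['pixels'][60:260,300:560,::-1],None,fx=3,fy=3)[:600,:780])"
```

```text
t 2.6 p [ 0.4374 -0.3003  0.2   ] rot [-1.7994e+02  1.0000e-02 -1.1919e+02] J [-13.3   9.  -21.3   0.  -59.6 -15.9] w 0.088 gf 0.0 F [1.4 1.  0. ]
shift x -0.0013 y -0.0006 z 0.1370 spin -0.003
```

View pics/s1.png

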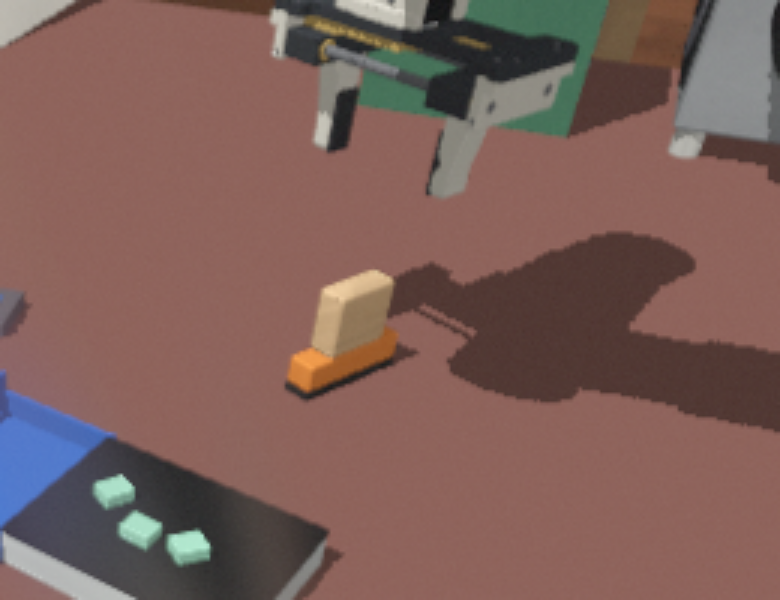

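The open fingers straddle the scraper (335,330 in the crop). I'll lower and grip.

Call:
drive_tool(rows=[{"x":0,"y":0,"z":0.04,"spin":0,"fingers":1},{"x":0,"y":0,"z":0.08,"spin":0,"fingers":1},{"x":0,"y":0,"z":0.12,"spin":0,"fingers":1},{"x":0,"y":0,"z":0.14,"spin":0,"fingers":1},{"x":0,"y":0,"z":0.14,"spin":0,"fingers":-1},{"x":0,"y":0,"z":0.14,"spin":0,"fingers":-1},{"x":0,"y":0,"z":0.14,"spin":0,"fingers":-1},{"x":0,"y":0,"z":0.14,"spin":0,"fingers":-1},{"x":0,"y":0,"z":0.14,"spin":0,"fingers":-1},{"x":0,"y":0,"z":0.14,"spin":0,"fingers":-1}], newtons=40)

```text
time_s: 3.9
tcp_pos: [0.4378, -0.2983, 0.0598]
eef_rot: [-180.0, 0.0, -119.0]
contact_force: [1.0, 0.1, -1.0]
gripper_width: 0.0329
gripper_force: 0.0
```

Call:
drive_tool(rows=[{"x":0,"y":0,"z":0,"spin":0,"fingers":-1},{"x":0,"y":0,"z":0,"spin":0,"fingers":-1},{"x":0,"y":0,"z":0,"spin":0,"fingers":-1},{"x":0,"y":0,"z":0,"spin":0,"fingers":-1}], newtons=40)

```text
time_s: 4.4
tcp_pos: [0.4379, -0.2984, 0.0597]
eef_rot: [-180.0, 0.0, -119.0]
contact_force: [1.8, -0.5, 0.8]
gripper_width: 0.0234
gripper_force: 40.0
```

Call:
drive_tool(rows=[{"x":0,"y":0,"z":-0.03,"spin":0,"fingers":-1},{"x":0,"y":0,"z":-0.06,"spin":0,"fingers":-1},{"x":0,"y":0,"z":-0.08,"spin":0,"fingers":-1}])

```text
time_s: 4.78
tcp_pos: [0.4374, -0.2982, 0.1404]
eef_rot: [180.0, 0.0, -119.0]
contact_force: [-0.3, 0.7, -1.1]
gripper_width: 0.0238
gripper_force: 40.0
```

```bash
python3 -c "
from h import *
go(.424,-.0024,.14,-100.2)"
```

```text
t 4.78 p [ 0.4374 -0.2982  0.1404] rot [ 1.7999e+02  1.0000e-02 -1.1900e+02] J [-13.   12.4 -25.8  -0.  -51.8 -15.9] w 0.0238 gf 40.0 F [-0.3  0.7 -1.1]
shift x -0.2522 y 0.1551 z 0.0004 spin -0.328
```

Call:
drive_tool(rows=[{"x":-0.031,"y":0.019,"z":0,"spin":-0.041,"fingers":-1},{"x":-0.063,"y":0.039,"z":0,"spin":-0.082,"fingers":-1},{"x":-0.095,"y":0.058,"z":0,"spin":-0.123,"fingers":-1},{"x":-0.126,"y":0.078,"z":0,"spin":-0.164,"fingers":-1},{"x":-0.158,"y":0.097,"z":0,"spin":-0.205,"fingers":-1},{"x":-0.189,"y":0.116,"z":0,"spin":-0.246,"fingers":-1},{"x":-0.221,"y":0.136,"z":0,"spin":-0.287,"fingers":-1},{"x":-0.252,"y":0.155,"z":0,"spin":-0.328,"fingers":-1},{"x":-0.252,"y":0.155,"z":0,"spin":-0.328,"fingers":-1}])

```text
time_s: 5.9
tcp_pos: [0.4238, -0.0011, 0.1394]
eef_rot: [180.0, 0.0, -100.0]
contact_force: [-0.2, -0.6, -2.5]
gripper_width: 0.0237
gripper_force: 40.0
```

```bash
python3 -c "
from h import *
go(.424,-.0024,.091,-100.2)
c=cams.capture('side');cv2.imwrite('pics/s2.png',cv2.resize(c['pixels'][120:320,250:510,::-1],None,fx=3,fy=3)[:600,:780])"
```

```text
t 5.9 p [ 0.4238 -0.0011  0.1394] rot [ 179.97    0.   -100.01] J [ 26.7   2.5 -38.1  -0.  -49.5 -36.7] w 0.0237 gf 40.0 F [-0.2 -0.6 -2.5]
shift x 0.0012 y -0.0004 z 0.0484 spin 0.003
```

View pics/s2.png

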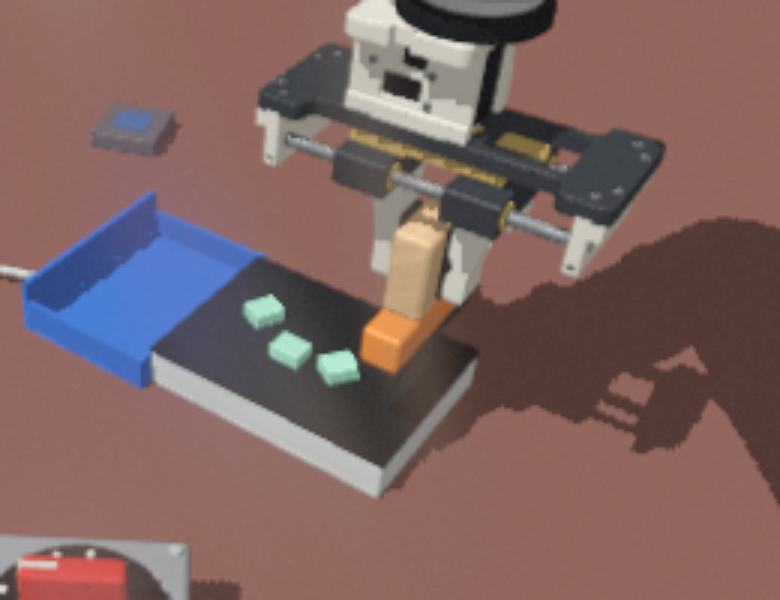

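The scraper is held level above the rear of the plate, behind all three chips (264,312), (290,350) and (338,367). I'll lower it to about 1.5 mm above the plate and push.

Call:
drive_tool(rows=[{"x":0,"y":0,"z":0.025,"spin":0,"fingers":-1},{"x":0,"y":0,"z":0.04,"spin":0,"fingers":-1},{"x":0,"y":0,"z":0.048,"spin":0,"fingers":-1},{"x":0,"y":0,"z":0.048,"spin":0,"fingers":-1}])

```text
time_s: 6.45
tcp_pos: [0.4238, -0.0035, 0.0911]
eef_rot: [179.9, -0.1, -100.3]
contact_force: [-0.4, -0.2, -1.8]
gripper_width: 0.024
gripper_force: 40.0
```

```bash
python3 -c "
from h import *
c,s=np.cos(np.radians(-10.2)),np.sin(np.radians(-10.2))
go(.488+.09*c-.005*s,-.019+.09*s+.005*c,.091,-100.2)"
```

```text
t 6.45 p [ 0.4238 -0.0035  0.0911] rot [ 1.7993e+02 -5.0000e-02 -1.0026e+02] J [ 26.4   6.7 -41.6  -0.  -41.8 -36.7] w 0.024 gf 40.0 F [-0.4 -0.2 -1.8]
shift x -0.0012 y -0.1559 z 0.0001 spin -0.001
```

Call:
drive_tool(rows=[{"x":0,"y":-0.008,"z":0,"spin":0,"fingers":-1},{"x":0,"y":-0.016,"z":0,"spin":0,"fingers":-1},{"x":0,"y":-0.025,"z":0,"spin":0,"fingers":-1},{"x":0,"y":-0.034,"z":0,"spin":0,"fingers":-1},{"x":0,"y":-0.043,"z":0,"spin":0,"fingers":-1},{"x":0,"y":-0.052,"z":0,"spin":0,"fingers":-1},{"x":0,"y":-0.061,"z":0,"spin":0,"fingers":-1},{"x":0,"y":-0.07,"z":0,"spin":0,"fingers":-1},{"x":0,"y":-0.079,"z":0,"spin":0,"fingers":-1},{"x":0,"y":-0.088,"z":0,"spin":0,"fingers":-1}])

```text
time_s: 7.7
tcp_pos: [0.5114, -0.0185, 0.0915]
eef_rot: [180.0, -0.0, -100.2]
contact_force: [0.1, 0.0, -2.6]
gripper_width: 0.0239
gripper_force: 40.0
```

Call:
drive_tool(rows=[{"x":0,"y":-0.009,"z":0,"spin":0,"fingers":-1},{"x":0,"y":-0.018,"z":0,"spin":0,"fingers":-1},{"x":0,"y":-0.027,"z":0,"spin":0,"fingers":-1},{"x":0,"y":-0.036,"z":0,"spin":0,"fingers":-1},{"x":0,"y":-0.045,"z":0,"spin":0,"fingers":-1},{"x":0,"y":-0.054,"z":0,"spin":0,"fingers":-1},{"x":0,"y":-0.062,"z":0,"spin":0,"fingers":-1},{"x":0,"y":-0.07,"z":0,"spin":0,"fingers":-1},{"x":0,"y":-0.07,"z":0,"spin":0,"fingers":-1}])

```text
time_s: 8.82
tcp_pos: [0.5803, -0.0308, 0.0914]
eef_rot: [-180.0, -0.0, -100.2]
contact_force: [-0.6, -0.1, -2.2]
gripper_width: 0.0237
gripper_force: 40.0
```

```bash
python3 -c "
from h import *
go(.47,-.22,.15,-119)
c=cams.capture('side');t=cams.capture('top')
cv2.imwrite('pics/s3.png',np.hstack([cv2.resize(c['pixels'][150:300,240:370,::-1],None,fx=3,fy=3),cv2.resize(t['pixels'][160:310,230:360,::-1],None,fx=3,fy=3)]))"
```

```text
t 8.82 p [ 0.5803 -0.0308  0.0914] rot [-180.     -0.   -100.21] J [ 16.2  20.1 -22.4   0.  -47.5 -26.4] w 0.0237 gf 40.0 F [-0.6 -0.1 -2.2]
shift x 0.2057 y 0.0750 z -0.0586 spin 0.328
```

View pics/s3.png

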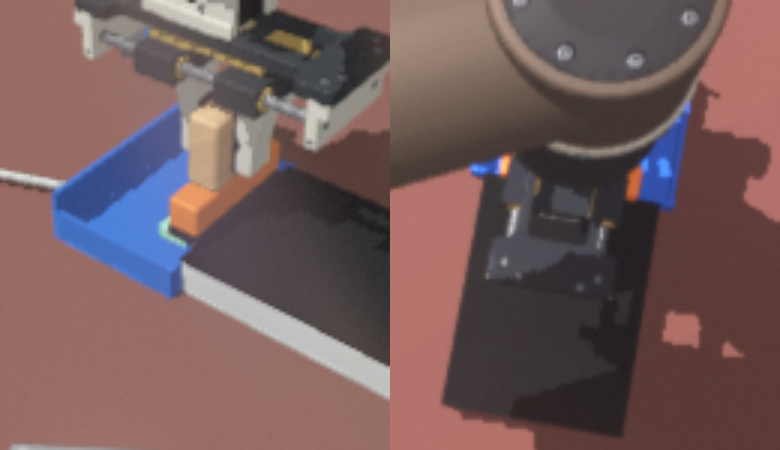

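A chip edge shows under the blade's left end (168,230) and the plate top is bare. I'll lift, carry the scraper back towards its place and check.

Call:
drive_tool(rows=[{"x":0,"y":0,"z":-0.03,"spin":0,"fingers":-1},{"x":0,"y":0,"z":-0.06,"spin":0,"fingers":-1},{"x":0.04,"y":0.015,"z":-0.06,"spin":0.06,"fingers":-1},{"x":0.08,"y":0.03,"z":-0.06,"spin":0.13,"fingers":-1},{"x":0.12,"y":0.045,"z":-0.06,"spin":0.2,"fingers":-1},{"x":0.16,"y":0.06,"z":-0.06,"spin":0.26,"fingers":-1},{"x":0.205,"y":0.075,"z":-0.06,"spin":0.33,"fingers":-1},{"x":0.205,"y":0.075,"z":-0.06,"spin":0.33,"fingers":-1}])

```text
time_s: 9.93
tcp_pos: [0.4675, -0.221, 0.1516]
eef_rot: [180.0, -0.0, -119.3]
contact_force: [-0.4, 0.4, -2.7]
gripper_width: 0.0239
gripper_force: 40.0
```

```bash
python3 -c "
from h import *
go(.4385,-.2995,.0605,-119)
c=cams.capture('side');t=cams.capture('top')
H,S,V=hsv(t)
for A,ce,mm in blobs((H>60)&(H<92)&(S>25)&(V>130),10):
  p=cast(t,ce,.012)[0,:2]; a=np.radians(-10.2);d=p-[.488,-.019];print(A,p.round(3),(d@np.array([[np.cos(a),-np.sin(a)],[np.sin(a),np.cos(a)]])).round(3))
cv2.imwrite('pics/s4.png',np.hstack([cv2.resize(c['pixels'][150:300,240:370,::-1],None,fx=3,fy=3),cv2.resize(t['pixels'][160:310,230:360,::-1],None,fx=3,fy=3)]))"
```

```text
t 9.93 p [ 0.4675 -0.221   0.1516] rot [ 1.7997e+02 -1.0000e-02 -1.1934e+02] J [ -3.5  10.6 -26.5  -0.  -53.  -25.8] w 0.0239 gf 40.0 F [-0.4  0.4 -2.7]
shift x 0.0826 y -0.0132 z 0.0911 spin -0.006
12 [0.553 0.289] [0.009 0.315]
```

View pics/s4.png

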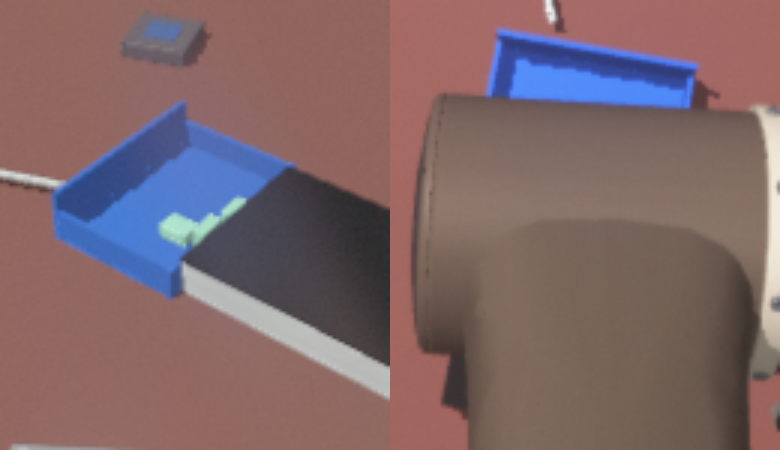

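Plate is clear, and all three chips lie in the tray near its plate edge at (175,228), (205,230) and (233,208). Next I put the scraper down.

Call:
drive_tool(rows=[{"x":0.04,"y":-0.006,"z":0,"spin":0,"fingers":-1},{"x":0.083,"y":-0.013,"z":0,"spin":0,"fingers":-1},{"x":0.083,"y":-0.013,"z":0.03,"spin":0,"fingers":-1},{"x":0.083,"y":-0.013,"z":0.06,"spin":0,"fingers":-1},{"x":0.083,"y":-0.013,"z":0.08,"spin":0,"fingers":-1},{"x":0.083,"y":-0.013,"z":0.088,"spin":0,"fingers":-1},{"x":0.083,"y":-0.013,"z":0.091,"spin":0,"fingers":-1},{"x":0.083,"y":-0.013,"z":0.091,"spin":0,"fingers":-1}])

```text
time_s: 11.02
tcp_pos: [0.4412, -0.298, 0.0611]
eef_rot: [-179.9, 0.0, -119.1]
contact_force: [-0.3, 0.3, -1.5]
gripper_width: 0.0238
gripper_force: 40.0
```

Call:
drive_tool(rows=[{"x":0,"y":0,"z":0.001,"spin":0,"fingers":-1},{"x":0,"y":0,"z":0.001,"spin":0,"fingers":-1},{"x":0,"y":0,"z":0.001,"spin":0,"fingers":0.2},{"x":0,"y":0,"z":0.001,"spin":0,"fingers":1},{"x":0,"y":0,"z":0.001,"spin":0,"fingers":1},{"x":0,"y":0,"z":0.001,"spin":0,"fingers":1},{"x":0,"y":0,"z":0.001,"spin":0,"fingers":1},{"x":0,"y":0,"z":0.001,"spin":0,"fingers":1},{"x":0,"y":0,"z":0.001,"spin":0,"fingers":1},{"x":0,"y":0,"z":0.001,"spin":0,"fingers":1}])

```text
time_s: 12.28
tcp_pos: [0.4406, -0.2981, 0.0595]
eef_rot: [180.0, -0.0, -119.1]
contact_force: [0.8, -0.2, -0.2]
gripper_width: 0.087
gripper_force: 0.0
```

Call:
drive_tool(rows=[{"x":0,"y":0,"z":-0.03,"spin":0,"fingers":1},{"x":0,"y":0,"z":-0.08,"spin":0,"fingers":1},{"x":0,"y":0,"z":-0.13,"spin":0,"fingers":1},{"x":0,"y":0,"z":-0.18,"spin":0,"fingers":1},{"x":0,"y":0,"z":-0.18,"spin":0,"fingers":1}])

```text
time_s: 12.9
tcp_pos: [0.4426, -0.2989, 0.244]
eef_rot: [-179.5, 0.1, -119.1]
contact_force: [0.7, -0.8, -0.4]
gripper_width: 0.0876
gripper_force: 0.0
```

```bash
python3 -c "
from h import *
go(.509,.259,.24,24.3)
c=cams.capture('side');t=cams.capture('top')
cv2.imwrite('pics/s5.png',np.hstack([cv2.resize(c['pixels'][130:280,300:450,::-1],None,fx=2.6,fy=2.6),cv2.resize(t['pixels'][160:310,230:380,::-1],None,fx=2.6,fy=2.6)]))"
```

```text
t 12.9 p [ 0.4426 -0.2989  0.244 ] rot [-1.7954e+02  7.0000e-02 -1.1908e+02] J [-12.9   7.  -17.6   0.1 -64.9 -16.2] w 0.0876 gf 0.0 F [ 0.7 -0.8 -0.4]
shift x -0.5199 y 0.2131 z 0.0040 spin -2.502
```

View pics/s5.png

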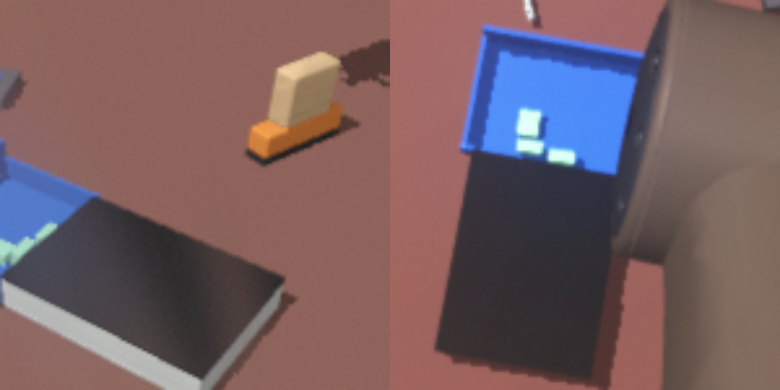

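The scraper stands upright at (293,105). In the top crop the three chips are in the tray: (528,122) lies flat, while (530,147) and (561,157) look narrow, so they stand on edge by the plate. I'll measure them better once the arm is clear.

Call:
drive_tool(rows=[{"x":-0.037,"y":0.015,"z":0,"spin":-0.18,"fingers":1},{"x":-0.074,"y":0.03,"z":0,"spin":-0.36,"fingers":1},{"x":-0.111,"y":0.046,"z":0,"spin":-0.54,"fingers":1},{"x":-0.148,"y":0.061,"z":0,"spin":-0.72,"fingers":1},{"x":-0.185,"y":0.076,"z":0,"spin":-0.9,"fingers":1},{"x":-0.222,"y":0.091,"z":0,"spin":-1.08,"fingers":1},{"x":-0.26,"y":0.107,"z":0,"spin":-1.26,"fingers":1},{"x":-0.3,"y":0.123,"z":0,"spin":-1.44,"fingers":1},{"x":-0.34,"y":0.139,"z":0,"spin":-1.62,"fingers":1},{"x":-0.38,"y":0.156,"z":0,"spin":-1.8,"fingers":1}])

```text
time_s: 14.25
tcp_pos: [0.4884, 0.1109, 0.2379]
eef_rot: [179.9, 0.1, -15.6]
contact_force: [0.9, -0.3, -0.5]
gripper_width: 0.0878
gripper_force: 0.0
```

```bash
python3 -c "
from h import *
go(.509,.259,.24,24.3)"
```

```text
t 14.25 p [0.4884 0.1109 0.2379] rot [ 1.7988e+02  1.1000e-01 -1.5630e+01] J [ 35.3   4.4 -21.4  -0.  -64.4  39.1] w 0.0878 gf 0.0 F [ 0.9 -0.3 -0.5]
shift x -0.0201 y -0.1482 z -0.0021 spin -0.697
```

Call:
drive_tool(rows=[{"x":-0.005,"y":-0.037,"z":0,"spin":-0.175,"fingers":1},{"x":-0.01,"y":-0.074,"z":0,"spin":-0.35,"fingers":1},{"x":-0.015,"y":-0.111,"z":0,"spin":-0.525,"fingers":1},{"x":-0.02,"y":-0.148,"z":0,"spin":-0.697,"fingers":1},{"x":-0.02,"y":-0.148,"z":0,"spin":-0.697,"fingers":1},{"x":-0.02,"y":-0.148,"z":0,"spin":-0.697,"fingers":1}])

```text
time_s: 15.0
tcp_pos: [0.5099, 0.2571, 0.2379]
eef_rot: [179.9, 0.2, 23.9]
contact_force: [-0.4, -0.7, 0.9]
gripper_width: 0.0877
gripper_force: 0.0
```

```bash
python3 -c "
from h import *
go(.509,.259,.092,24.3)
c=cams.capture('side')
T=[cams.capture('top') for _ in range(8)];t=T[0]
im=np.mean([x['pixels'] for x in T],0).astype(np.uint8); t['pixels']=im
H,S,V=hsv(t)
a=np.radians(-10.2);R=np.array([[np.cos(a),-np.sin(a)],[np.sin(a),np.cos(a)]])
yy,xx=np.mgrid[:420,:560]
for A,ce,mm in blobs((H>60)&(H<100)&(S>25)&(V>130)&(abs(xx-294)<50)&(abs(yy-210)<50),8):
  v,u=np.nonzero(mm)
  for z in(.014,.024):
    P=(cast(t,np.c_[u,v],z)[:,:2]-[.488,-.019])@R; print(A,ce.round(1),z,P.min(0).round(4),P.max(0).round(4))
# plate edge at z=.03
b=(V<85)&(S<90)&(abs(xx-285)<45)&(yy>205)&(yy<260)
for u in range(268,312,6):
  v=np.nonzero(b[:,u])[0].min(); print(u,v,((cast(t,[u,v-.5],.03)[:,:2]-[.488,-.019])@R).round(4))
cv2.imwrite('pics/s6.png',np.hstack([cv2.resize(im[195:245,255:315,::-1],None,fx=6.5,fy=6.5,interpolation=2),cv2.resize(c['pixels'][200:250,280:340,::-1],None,fx=6.5,fy=6.5,interpolation=2)]))"
```

```text
t 15.0 p [0.5099 0.2571 0.2379] rot [1.7995e+02 1.7000e-01 2.3910e+01] J [ 46.4  11.2 -13.2  -0.  -65.7  67.5] w 0.0877 gf 0.0 F [-0.4 -0.7  0.9]
shift x -0.0001 y -0.0021 z 0.1459 spin -0.007
102 [283.9 211.6] 0.014 [0.0916 0.0072] [0.1296 0.031 ]
102 [283.9 211.6] 0.024 [0.0899 0.0072] [0.1276 0.0308]
48 [295.8 219.9] 0.014 [ 0.0877 -0.0207] [0.1004 0.0006]
48 [295.8 219.9] 0.024 [ 0.0861 -0.0203] [0.0986 0.0007]
268 220 [[0.0817 0.0498]]
274 221 [[0.0818 0.0364]]
280 222 [[0.082  0.0231]]
286 223 [[0.0821 0.0098]]
292 223 [[ 0.0844 -0.0031]]
298 224 [[ 0.0846 -0.0164]]
304 226 [[ 0.0825 -0.0301]]
310 227 [[ 0.0827 -0.0433]]
```

View pics/s6.png

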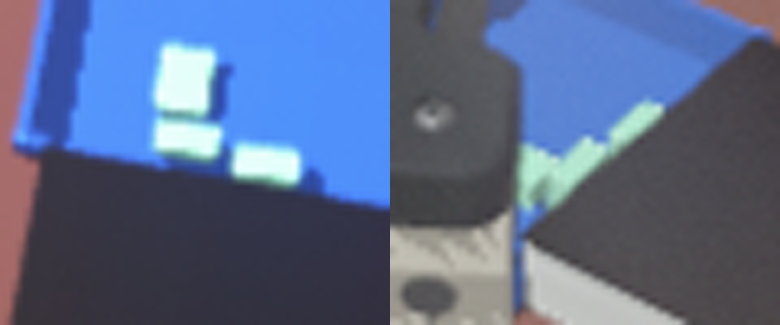

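The flat chip is well inside the tray. The two on edge show a blue strip of about 2 mm between them and the plate edge (lower chip at 265,163 in the crop), so all three are inside. On to the knob.

Call:
drive_tool(rows=[{"x":0,"y":-0.002,"z":0.05,"spin":-0.007,"fingers":1},{"x":0,"y":-0.002,"z":0.1,"spin":-0.007,"fingers":1},{"x":0,"y":-0.002,"z":0.13,"spin":-0.007,"fingers":1},{"x":0,"y":-0.002,"z":0.145,"spin":-0.007,"fingers":1},{"x":0,"y":-0.002,"z":0.145,"spin":-0.007,"fingers":0},{"x":0,"y":-0.002,"z":0.145,"spin":-0.007,"fingers":-0.4},{"x":0,"y":-0.002,"z":0.145,"spin":-0.007,"fingers":-0.4}], newtons=50)

```text
time_s: 16.32
tcp_pos: [0.5105, 0.26, 0.0959]
eef_rot: [-180.0, -0.1, 24.4]
contact_force: [-0.0, -0.7, 0.1]
gripper_width: 0.0632
gripper_force: 0.0
```

Call:
drive_tool(rows=[{"x":0,"y":0,"z":0,"spin":0,"fingers":-1},{"x":0,"y":0,"z":0,"spin":0,"fingers":-1},{"x":0,"y":0,"z":0,"spin":0,"fingers":-1},{"x":0,"y":0,"z":0,"spin":0,"fingers":-1},{"x":0,"y":0,"z":0,"spin":0,"fingers":-1},{"x":0,"y":0,"z":0,"spin":0,"fingers":-1}])

```text
time_s: 17.08
tcp_pos: [0.5104, 0.2578, 0.0946]
eef_rot: [179.9, 0.0, 24.4]
contact_force: [5.2, -7.0, 0.9]
gripper_width: 0.0136
gripper_force: 50.0
```

```bash
python3 -c "
from h import *
go(.509,.259,.092,24.3);print(sensors.get_state()['moment'])"
```

```text
t 17.07 p [0.5104 0.2578 0.0946] rot [1.7987e+02 5.0000e-02 2.4370e+01] J [ 46.5  19.2 -23.4   0.1 -47.5  67.8] w 0.0136 gf 50.0 F [ 5.2 -7.   0.9]
shift x -0.0008 y -0.0017 z 0.0026 spin 0.001
[-2.82179433 -2.13229336  0.05100789]
```

Call:
drive_tool(rows=[{"x":0,"y":0.0015,"z":0,"spin":0,"fingers":-1},{"x":0,"y":0.0015,"z":0,"spin":0.05,"fingers":-1},{"x":0,"y":0.0015,"z":0,"spin":0.1,"fingers":-1},{"x":0,"y":0.0015,"z":0,"spin":0.15,"fingers":-1},{"x":0,"y":0.0015,"z":0,"spin":0.2,"fingers":-1}])

```text
time_s: 17.7
tcp_pos: [0.5107, 0.2574, 0.0946]
eef_rot: [179.9, 0.0, 12.9]
contact_force: [2.8, -5.3, -0.8]
gripper_width: 0.0139
gripper_force: 51.3
```

```bash
python3 -c "
from h import *
go(.5104,.2578,.092,0.3);print(sensors.get_state()['moment'])"
```

```text
t 17.7 p [0.5107 0.2574 0.0946] rot [1.7991e+02 1.0000e-02 1.2930e+01] J [ 46.4  19.2 -23.4   0.1 -47.5  56.5] w 0.0139 gf 51.3 F [ 2.8 -5.3 -0.8]
shift x -0.0002 y -0.0004 z 0.0026 spin 0.220
[-1.59986369 -1.08060664  1.14217058]
```

Call:
drive_tool(rows=[{"x":0,"y":0,"z":0,"spin":0.05,"fingers":-1},{"x":0,"y":0,"z":0,"spin":0.1,"fingers":-1},{"x":0,"y":0,"z":0,"spin":0.15,"fingers":-1},{"x":0,"y":0,"z":0,"spin":0.2,"fingers":-1},{"x":0,"y":0,"z":0,"spin":0.22,"fingers":-1},{"x":0,"y":0,"z":0,"spin":0.22,"fingers":-1}])

```text
time_s: 18.45
tcp_pos: [0.5107, 0.2568, 0.0946]
eef_rot: [179.9, 0.0, 0.3]
contact_force: [3.8, -6.2, 0.7]
gripper_width: 0.0136
gripper_force: 50.0
```

```bash
python3 -c "
from h import *
go(.5104,.2578,.092,-23.7);print(sensors.get_state()['moment'])"
```

```text
t 18.45 p [0.5107 0.2568 0.0946] rot [1.7989e+02 1.0000e-02 3.0000e-01] J [ 46.4  19.1 -23.4   0.1 -47.5  43.9] w 0.0136 gf 50.0 F [ 3.8 -6.2  0.7]
shift x -0.0003 y -0.0010 z 0.0026 spin 0.419
[-2.41301877 -1.48815073  0.06005318]
```

First click: moment back near zero at 24°. On to the second.

Call:
drive_tool(rows=[{"x":0,"y":0,"z":0,"spin":0.05,"fingers":-1},{"x":0,"y":0,"z":0,"spin":0.1,"fingers":-1},{"x":0,"y":0,"z":0,"spin":0.15,"fingers":-1},{"x":0,"y":0,"z":0,"spin":0.2,"fingers":-1},{"x":0,"y":0,"z":0,"spin":0.25,"fingers":-1},{"x":0,"y":0,"z":0,"spin":0.3,"fingers":-1},{"x":0,"y":0,"z":0,"spin":0.35,"fingers":-1},{"x":0,"y":0,"z":0,"spin":0.4,"fingers":-1},{"x":0,"y":0,"z":0,"spin":0.42,"fingers":-1},{"x":0,"y":0,"z":0,"spin":0.42,"fingers":-1}])

```text
time_s: 19.7
tcp_pos: [0.5105, 0.2559, 0.0946]
eef_rot: [179.8, -0.0, -23.8]
contact_force: [3.8, -10.7, 2.7]
gripper_width: 0.0136
gripper_force: 50.0
```

```bash
python3 -c "
from h import *
go(.5104,.2578,.092,-47.7);print(sensors.get_state()['moment'])"
```

```text
t 19.7 p [0.5105 0.2559 0.0946] rot [ 1.7981e+02 -3.0000e-02 -2.3780e+01] J [ 46.3  19.1 -23.5   0.1 -47.6  19.8] w 0.0136 gf 50.0 F [  3.8 -10.7   2.7]
shift x -0.0008 y -0.0017 z 0.0026 spin 0.418
[-3.54581169 -1.58876382  0.07421372]
```

Second click felt. Third, with a 1 mm relief of the side force.

Call:
drive_tool(rows=[{"x":0,"y":0.001,"z":0,"spin":0.05,"fingers":-1},{"x":0,"y":0.001,"z":0,"spin":0.1,"fingers":-1},{"x":0,"y":0.001,"z":0,"spin":0.15,"fingers":-1},{"x":0,"y":0.001,"z":0,"spin":0.2,"fingers":-1},{"x":0,"y":0.001,"z":0,"spin":0.25,"fingers":-1},{"x":0,"y":0.001,"z":0,"spin":0.3,"fingers":-1},{"x":0,"y":0.001,"z":0,"spin":0.35,"fingers":-1},{"x":0,"y":0.001,"z":0,"spin":0.4,"fingers":-1},{"x":0,"y":0.001,"z":0,"spin":0.418,"fingers":-1},{"x":0,"y":0.001,"z":0,"spin":0.418,"fingers":-1}])

```text
time_s: 20.95
tcp_pos: [0.5099, 0.2551, 0.0945]
eef_rot: [179.8, -0.1, -47.7]
contact_force: [2.2, -9.0, 2.6]
gripper_width: 0.0139
gripper_force: 50.0
```

Call:
drive_tool(rows=[{"x":0,"y":0,"z":0,"spin":0,"fingers":-1},{"x":0,"y":0,"z":0,"spin":0,"fingers":-1},{"x":0,"y":0,"z":0,"spin":0,"fingers":-1},{"x":0,"y":0,"z":0,"spin":0,"fingers":-1}])

```text
time_s: 21.45
tcp_pos: [0.5099, 0.2551, 0.0945]
eef_rot: [179.8, -0.1, -47.7]
contact_force: [3.2, -9.3, 3.6]
gripper_width: 0.0134
gripper_force: 50.0
```

```bash
python3 -c "
from h import *
go(.5104,.2578,.092,-47.7);print(sensors.get_state()['moment'])
c=cams.capture('side');t=cams.capture('top')
cv2.imwrite('pics/s7.png',np.hstack([cv2.resize(c['pixels'][130:400,180:450,::-1],None,fx=1.45,fy=1.45),cv2.resize(t['pixels'][80:350,120:450,::-1],None,fx=1.2,fy=1.45)]))"
```

```text
t 21.45 p [0.5099 0.2551 0.0945] rot [ 1.7984e+02 -9.0000e-02 -4.7730e+01] J [ 46.3  19.1 -23.6   0.1 -47.5  -4.1] w 0.0134 gf 50.0 F [ 3.2 -9.3  3.6]
shift x -0.0017 y -0.0022 z 0.0025 spin -0.001
[-3.2542118  -1.18647314  0.08280956]
```

View pics/s7.png

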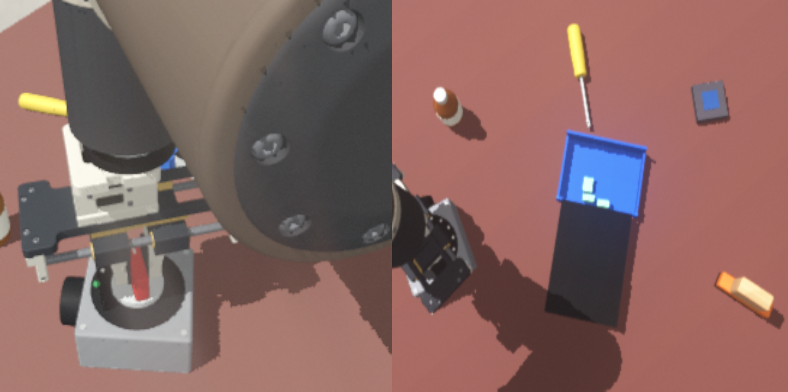

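The picture shows the fingers holding the red bar at (140,270), turned 72° from the green dot. The chips are in the tray, the scraper stands at (745,293), and the bystanders have not moved. I'm handing in.

```bash
python3 -c "
from plant import r
print(r.close_job())"
```

```text
the job is handed in; nothing more can be done
None
```

The job is handed in, and no verdict came back: all three offcuts are in the blue tray (two standing on edge about 2 mm clear of the plate edge), the scraper stands upright on the bench, and the gripper holds the knob at the third stop with 50 N.

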